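# Bolt the vial rack shut

## Robot

A 6-joint arm with a two-finger parallel gripper is mounted at the origin on a cart in front of the work surface, level with it; the furniture and walls round the work are solid. World frame = base frame: x ahead of the robot, y to its left, z up, the work surface at z = 0. Lengths are in m, angles in degrees, forces in N, time in s.
With the tool pointing down it reaches from about 0.4 to 0.825 m from the base axis. Payload 7 kg.
Tool frame: the origin (TCP) lies on the centre line of the jaws, within the pads' length; the fingertips stand 19 mm ahead of it and the grasp point (between the pads) is the TCP; z points along the fingers, y is the line along which they close (so a half turn about z gives the same grasp; the last joint's range is limited). The gripper opens to 88 mm and grips with 3 to 60 N. Pads are 19 mm wide; open, the fingers measure 130 mm over their backs; the gripper's body (78 mm by 193 mm) begins 47 mm behind the grasp point.
Start: joints at [-54.884, 20.546, 0.682, 0, -70.136, -16.507], TCP at [0.215, -0.64, 0.246] pointing down, gripper open.
Joint ranges: [-176.03, 176.03], [-82.01, 121.73], [-58.28, 71.71], [-173.87, 95.51], [-174.79, -0.11], [-173.66, 173.66]. Speed limits (degrees/s): [136.94, 136.94, 172.46, 180, 180, 180].

## Interface

Orientations are given as [roll, pitch, yaw] about the fixed x, y, z axes, in that order (R = Rz(yaw) Ry(pitch) Rx(roll)).
In Python, from plant import * gives the robot as it stands. The module is installed in compiled form; this text tells all that it offers.
- The arm moves only by the tool play_rows, never from a script. Its argument "deltas" is a list of rows, each a list of 6 numbers: the shift along the world's x, y, z scaled (see below), then the turn, a rotation vector about the world's x, y, z scaled (see below). A call has 1 to 10 rows; each row shifts and turns the commanded pose from where the row before left it; what a row does not reach is not made up. The controller multiplies each number of a shift by 800 mm and each number of a turn by 180 degrees. A row lasts 1/10 s, in which the tool goes at most 50 mm and 8.59 degrees, less where a joint would pass 70% of its speed; a pose out of reach is approached as far as the arm can. A call with a number of a shift or a turn outside -1 to 1 is refused whole. A call with a gripper value outside its range is refused whole. "gripper" is the gripper command: -1 is shut, 1 is fully open, values between are in proportion, set as the call begins (left out, the last holds). The fingers move at their own pace and stop on an object; the grip force is fixed at half the most. Time passes only in rows, so rows that do not move let the fingers close. It gives the time, the measured TCP pose, the force, the opening and the grip force at its end, in the units of the state.
- get_obs(): the state, without advancing time (a new reading comes with each control period).
- snapshot(name): name is "scene" or "top" or "wrist"; returns (picture, depth): 384x512x3 uint8, blue, green, red; 384x512 float32, m along the optical axis (not along the pixel's ray), 0 where there is no reading.
- camera_model(name): a dict with "fx", "fy", "cx", "cy" (pixels), "world_to_cam" (4x4, takes a point from world to camera coordinates). Camera axes: x right, y down, z forward; pixel columns grow to the right and rows downward; lengths in m; the calibration is good to about 2 mm. A picture is of the moment at which its call begins: read the wrist's pose just before it. camera_model takes no time and is no camera call; for the wrist camera it gives the pose at the moment of the call.
- close_job(): hands the job in; it is judged then, once.
The state is a dict: "clock": time; "joint_pos": joint angles; "qvel": joint speeds; "tau": joint torques, N m; "tool_pos": TCP position; "orientation": TCP orientation; "force": force on the tool from outside, world axes, zero at the start; "moment": the same for the moment, N m; "opening": finger opening in m; "gripper_force": force on a finger pad.
Only numpy, scipy, OpenCV 4.12 (cv2) and the standard library are available. Lean on these libraries where they do the work, as an engineer would, in place of code of your own. Each camera call takes 0.05 s, during which the arm holds its last target. There are 200 camera calls.

## Task

Lock the three vials into their rack: press the red spring catch down with one fingertip and, holding it down the whole way, push the blue thumb tab with the other fingertip until the bolt is fully home in its keeper. Then let go so that the catch springs back up and locks the bolt there. Only touch and push: do not pick up or shift the vials or anything else on the bench.

Things in the scene. Friction and masses are not known exactly. Their poses are not given: they have to be found in the camera images.
- vial_rack: vial rack fixed to the worktop: aluminium plate 210 mm (x) by 180 mm (y -105 to 75), 10 mm thick. Origin on the worktop under it, z up; its +x is the way the bolt closes, its +y points from the bolt to the red catch. 'Rack' coordinates are in this frame, in mm. The bolt, a steel bar 16 mm wide, runs along y = 0 (z 14 to 24) under two dark bridges (x -6 to 8, 36 to 50; top z 30).
- bolt (a joint): slide of the bolt, m: 0 = back (as found), 0.036 = fully home (tip in the keeper, rack x 85 to 99), growing along rack +x. About 2.5 N of friction; stays where left. While the catch is up it locks the bolt (1 mm play); there is a lock notch every 12 mm, so a catch let up on the way locks the bolt part-way, and at the end locks it home.
- catch (a joint): depth to which the red catch is pressed, m: 0 = up, 0.014 = fully down (rigid stop). Moves straight down; a spring pushes it up (about 2.5 N to start, 5 N at 0.009, 6.5 N fully down). From 0.006 down the bolt is free; a depth of 0.008 to 0.012 is enough, no need to press against the stop.
- catch_top (a point): centre of the top of the red catch, a flat plate with white stripes, 128 mm (rack x -100 to 28) by 36 mm (rack y 30 to 66), top at z 44 when up, 30 when fully down, smooth and slippery. It goes straight down wherever pressed and does not travel with the bolt: the fingertip that holds it slides along it.
- tab_face (a point): centre of the rear face, the one to push (it looks to rack -x), of the blue thumb tab on the bolt: 28 mm wide (rack y -14 to 14), 10 mm thick, z 22 to 60. At rack (-60, 0, 41) with the bolt back; travels with it. Behind it there is free room down to the plate (z 10), as the bar ends 2 mm behind it. 16 mm gap from the tab's side to the catch.
- lane_mouth (a point): middle of the mouth, at rack (71, -8, 19), that the bolt closes: the open end of a lane (inside rack x 58 to 84, y -86 to -10) between blue walls 24 mm high, in which the three vials stand
- vial_1: sample vial with black cap, 21 mm across, 53 mm tall, loose, standing on the rack's plate in the lane; origin at the centre of its underside
- vial_2: sample vial with black cap, 21 mm across, 53 mm tall, loose, standing on the rack's plate in the lane; origin at the centre of its underside
- vial_3: sample vial with black cap, 21 mm across, 53 mm tall, loose, standing on the rack's plate in the lane; origin at the centre of its underside
- slurry_jar: squat clear jar with a white screw lid, 52 mm across, 62 mm tall, loose, a bystander; origin at the centre of its underside
- timer: white bench timer with orange keys, 64x66x19 mm, loose, a bystander; origin at the centre of its underside
- tape_amber: roll of amber tape lying flat, 62 mm across, 20 mm tall, loose, a bystander; origin at the centre of its underside
- marker: white felt marker with a black cap, lying, 14x137x16 mm (long along its own y), loose, a bystander; origin at the centre of its underside

How it is judged:
By the outcome, as a careful person would: the job done as asked, in the order asked, and still so for the second after the job is handed in, with the robot touching nothing.
It also fails if it takes over 38 s, if anything falls off the work surface, if the arm or the gripper's body presses on something with over 40 N, if the wrist force passes 120 N, or if a joint passes its speed limit or range.

## Working session

There is one attempt and no reset: what is moved stays moved. The work goes in short steps, Python scripts to look and compute and a tool call to move; the robot and the scene stay as the last step left them, time stands still between calls to the robot, and variables do not carry over. Pictures are saved under pics/ and viewed, at most 10 in all, crops included, and the job is handed in when it is done.

Besides the shell and the picture viewer there is one more tool, called as name([rows], argument=value, ...), one row to a line, values as JSON. play_rows: Moves the arm, as the interface text tells. Its arguments: {"type":"object","properties":{"deltas":{"type":"array","items":{"type":"array","items":{"type":"number","minimum":-1,"maximum":1}}},"gripper":{"type":"number"}},"required":["deltas"]}

```bash
mkdir -p pics
python3 - <<'E'
from plant import *
import cv2,numpy as np
o=get_obs();print(o)
for n in("scene","top"):
    p,d=snapshot(n);cv2.imwrite(f"pics/{n}.png",p);np.save(f"pics/{n}_d.npy",d);c=camera_model(n);print(n,c)
a=cv2.imread("pics/scene.png");b=cv2.imread("pics/top.png")
E
```

```text
{'clock': 0.0, 'joint_pos': array([-5.48826868e+01,  2.05907809e+01,  6.33930140e-01, -2.09783380e-02,
       -7.01366934e+01, -1.65037522e+01]), 'qvel': array([ 0.10005624, -0.09030661, -0.00429534, -0.08364515,  0.00417639,
       -0.06920441]), 'tau': array([ 1.17770705e-04, -5.82722032e+01,  2.93058336e+01,  6.99735403e+00,
        6.91729132e-03, -1.60240966e-04]), 'tool_pos': array([ 0.2152452 , -0.63927019,  0.24462854]), 'orientation': array([ 1.79904707e+02, -7.66798983e-03, -1.61393577e+02]), 'force': array([-1.08236166, -0.10865382, -0.18398431]), 'moment': array([-0.0244765 ,  0.03953409,  0.01250167]), 'gripper_force': 0.0, 'opening': 0.08749576953166267}
scene {'fx': 385.4719616901182, 'fy': 385.4719616901182, 'cx': 258.6907049624966, 'cy': 192.12898388823902, 'world_to_cam': array([[ 0.41889515, -0.9080318 , -0.00226112, -0.30980147],
       [-0.58278271, -0.26693929, -0.76753354,  0.37163117],
       [ 0.69634128,  0.32283382, -0.6410048 ,  0.74333995],
       [ 0.        ,  0.        ,  0.        ,  1.        ]])}
top {'fx': 354.66543107145156, 'fy': 354.66543107145156, 'cx': 251.71900576148718, 'cy': 188.91924091915317, 'world_to_cam': array([[-6.90177981e-03, -9.99975959e-01,  6.68414370e-04,
        -9.19990286e-02],
       [-9.92377220e-01,  6.76708239e-03, -1.23051452e-01,
         5.65446452e-01],
       [ 1.23043971e-01, -1.51259322e-03, -9.92400067e-01,
         9.02133418e-01],
       [ 0.00000000e+00,  0.00000000e+00,  0.00000000e+00,
         1.00000000e+00]])}
```

View pics/top.png

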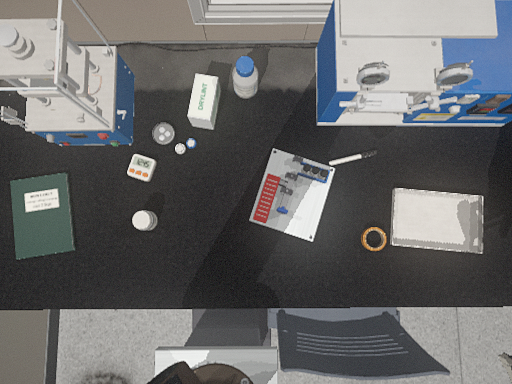

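View pics/scene.png

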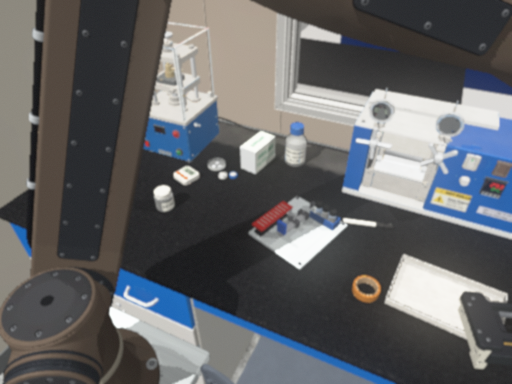

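The top view shows the rack at about (292,195), with red catch at (267,198), blue tab at (282,210) and vials at about (312,168). Rack +x points up and slightly right in the image.

```bash
cat > h.py <<'E'
import cv2,numpy as np
def ray(c,uv,z):
    T=c["world_to_cam"];R=T[:3,:3];o=-R.T@T[:3,3]
    uv=np.atleast_2d(uv).astype(float)
    d=np.c_[(uv[:,0]-c["cx"])/c["fx"],(uv[:,1]-c["cy"])/c["fy"],np.ones(len(uv))]@R
    return o+d*((z-o[2])/d[:,2])[:,None]
def big(m):
    n,l,s,_=cv2.connectedComponentsWithStats(m.astype(np.uint8));i=1+s[1:,4].argmax();return l==i
def rect(c,m,z):   # min-area rectangle, in world, of a mask's pixels on plane z
    v,u=np.nonzero(m);P=ray(c,np.c_[u,v],z)[:,:2]
    r=cv2.minAreaRect((P*1000).astype(np.float32));b=cv2.boxPoints(r)
    e=b[1]-b[0] if np.hypot(*(b[1]-b[0]))>np.hypot(*(b[2]-b[1])) else b[2]-b[1]
    a=np.degrees(np.arctan2(e[1],e[0]));a=(a+90)%180-90
    return np.array(r[0]),r[1],a
def red(p):
    h=cv2.cvtColor(p,cv2.COLOR_BGR2HSV);m=((h[...,0]<8)|(h[...,0]>172))&(h[...,1]>140)&(h[...,2]>70)
    return big(cv2.morphologyEx(m.astype(np.uint8),cv2.MORPH_CLOSE,np.ones((5,5))))
def rackorg(cen,a,loc):
    t=np.radians(a);R=np.array([[np.cos(t),-np.sin(t)],[np.sin(t),np.cos(t)]]);return cen-R@np.array(loc)
E
python3 - <<'E'
from plant import *
from h import *
c=camera_model("top");p=cv2.imread("pics/top.png")
cen,s,a=rect(c,red(p),.044);print("red",cen,s,a,"org",rackorg(cen,a,(-36,48)))
g=cv2.cvtColor(p,cv2.COLOR_BGR2HSV);m=(g[...,1]<40)&(g[...,2]>140);m[:140]=0;m[250:]=0;m[:,:240]=0;m[:,345:]=0
m=big(m);cen,s,a=rect(c,m,.010);print("plate",cen,s,a,"org",rackorg(cen,a,(0,-15)))
c=camera_model("scene");p=cv2.imread("pics/scene.png")
cen,s,a=rect(c,red(p),.044);print("red scene",cen,s,a,"org",rackorg(cen,a,(-36,48)))
E
```

```text
red [ 540.10302734 -134.23472595] (33.381011962890625, 123.71224212646484) -18.67524 org [ 558.8378067  -191.23479497]
plate [ 553.6116333  -205.29534912] (179.75454711914062, 211.165771484375) -18.631142 org [ 558.40374884 -191.08142501]
red scene [ 535.03973389 -134.22061157] (40.10462951660156, 129.5428466796875) -17.783188 org [ 554.65965581 -190.92210031]
```

play_rows([
  [0.029,0.052,0,0,0,-0.0172],
  [0.029,0.052,0,0,0,-0.0172],
  [0.029,0.052,0,0,0,-0.0172],
  [0.029,0.052,0,0,0,-0.0172],
  [0.029,0.052,0,0,0,-0.0172],
  [0.029,0.052,0,0,0,-0.0172],
  [0.029,0.052,-0.01,0,0,-0.0172],
  [0.029,0.052,-0.01,0,0,-0.0172],
  [0.029,0.052,-0.01,0,0,-0.0172],
  [0.029,0.052,-0.01,0,0,-0.0172],
], gripper=-0.36)

```text
clock: 1.1
tool_pos: [0.4478, -0.2218, 0.2133]
orientation: [180.0, 0.0, 167.5]
force: [1.4, -0.8, 0.5]
opening: 0.0281
gripper_force: 0.0
```

play_rows([
  [0.0285,0.051,-0.02,0,0,-0.0172],
  [0.0285,0.051,-0.02,0,0,-0.0172],
  [0,0,0,0,0,0],
  [0,0,0,0,0,0],
])

```text
clock: 1.5
tool_pos: [0.4929, -0.141, 0.1809]
orientation: [-180.0, -0.1, 161.6]
force: [0.1, -0.5, -0.4]
opening: 0.0276
gripper_force: 0.0
```

```bash
cat > look.py <<'E'
import sys
from plant import *
from h import *
o=get_obs();c=camera_model("wrist");p,d=snapshot("wrist");cv2.imwrite(f"pics/{sys.argv[1]}.png",p)
print(o["clock"],o["tool_pos"],o["orientation"],o["opening"],o["force"])
m=red(p);cen,s,a=rect(c,m,.044);print("red",cen,s,a,"org",rackorg(cen,a,(-36,48)))
h=cv2.cvtColor(p,cv2.COLOR_BGR2HSV);b=(h[...,0]>95)&(h[...,0]<130)&(h[...,1]>120)&(h[...,2]>50)
t=np.radians(-18.6);R=np.array([[np.cos(t),-np.sin(t)],[np.sin(t),np.cos(t)]])
n,l,s,ce=cv2.connectedComponentsWithStats(b.astype(np.uint8))
for i in range(1,n):
    if s[i,4]>150:
        v,u=np.nonzero(l==i);P=(ray(c,np.c_[u,v],.060)[:,:2]*1000-[558.5,-191])@R
        print("blue",ce[i],s[i],P.min(0),P.max(0))
E
python3 look.py w1
```

```text
1.5 [ 0.4929403  -0.14102707  0.18085158] [-1.79960538e+02 -9.49224140e-02  1.61622962e+02] 0.02758847369382499 [ 0.14063462 -0.53935398 -0.36086034]
red [ 522.17010498 -128.13787842] (34.55351638793945, 91.5550308227539) -18.369164 org [ 541.20911407 -185.0370549 ]
blue [230.17411765 205.80470588] [217 197  26  18 425] [-69.86409567 -12.09370763] [-51.21736157  14.07320988]
```

View pics/w1.png

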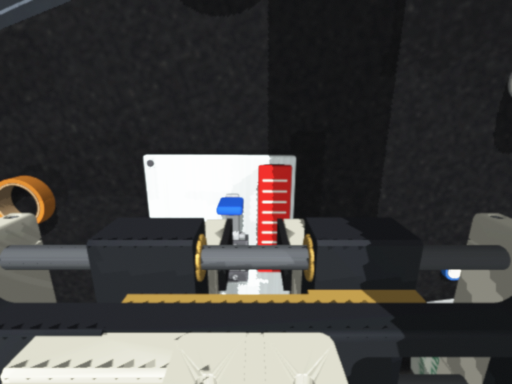

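The wrist view shows the plate's back edge at row 155, the tab at (230,205) and the catch at (275,215). The fingertips at about (215,235) and (293,235) straddle the right y positions.

Run:
```python
from plant import *
from h import *
c=camera_model("wrist");T=c["world_to_cam"];o=-T[:3,:3].T@T[:3,3];t=np.radians(-18.6);R=np.array([[np.cos(t),-np.sin(t)],[np.sin(t),np.cos(t)]])
f=lambda P:(P[...,:2]*1000-[558.5,-191])@R
print("cam",f(o),o[2],"tcp",f(get_obs()["tool_pos"]))
p=cv2.imread("pics/w1.png")
print(p[194:218:2,230])
# plate rear edge, tips at both fingers
print("plate rear",f(ray(c,[(150,155),(293,155)],.010)))
for z in (.060,.022):
  T4=lambda x,y:T@np.r_[np.r_[(R@[x,y]+[558.5,-191])/1000,z],1]
  for x in(-60,-50):
    q=T4(x,0);print(z,x,c["fx"]*q[0]/q[2]+c["cx"],c["fy"]*q[1]/q[2]+c["cy"])
```

```text
cam [-151.13629061   26.0192155 ] 0.3212531279192097 tcp [-77.9531145   25.59369294]
[[205 203 199]
 [215 197 190]
 [207  93  41]
 [210  92  36]
 [211  92  35]
 [212  94  37]
 [233 109  44]
 [251 140  58]
 [251 138  56]
 [247 129  50]
 [210 101  53]
 [157 147 141]]
plate rear [[-105.16201988  -96.41762633]
 [-105.52739221   71.02207886]]
0.06 -60 229.32944898041816 205.74898280662907
0.06 -50 229.55330765619146 214.78933345111164
0.022 -60 232.2896775531597 195.07000452501512
0.022 -50 232.46214918718613 203.1539115724936
```

play_rows([
  [0,0,-0.035,0,0,0],
  [0,0,-0.035,0,0,0],
  [0,0,-0.035,0,0,0],
  [0,0,-0.03,0,0,0],
  [0,0,0,0,0,0],
  [0,0,0,0,0,0],
  [0,0,0,0,0,0],
])

```text
clock: 2.25
tool_pos: [0.4938, -0.1427, 0.0751]
orientation: [180.0, 0.1, 161.4]
force: [0.8, 0.1, -0.4]
opening: 0.028
gripper_force: 0.0
```

```bash
python3 look.py w2
```

```text
2.25 [ 0.49383935 -0.14265917  0.07512041] [1.79961088e+02 1.27801701e-01 1.61425813e+02] 0.027960561259164615 [ 0.8361826   0.09662415 -0.38091673]
red [ 496.50585938 -119.02194977] (35.16912841796875, 40.45975875854492) -18.60125 org [ 515.31423354 -175.99777985]
```

View pics/w2.png

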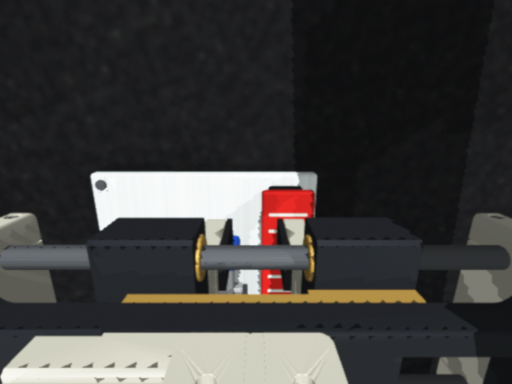

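The fingertips are over the catch (about (290,240)) and behind the tab (about (217,240), with the blue tab just visible at (236,241)). Pressing now.

play_rows([
  [0,0,-0.009,0,0,0],
  [0,0,-0.009,0,0,0],
  [0,0,-0.004,0,0,0],
  [0,0,0,0,0,0],
  [0,0,0,0,0,0],
])

```text
clock: 2.8
tool_pos: [0.4936, -0.1421, 0.0562]
orientation: [180.0, 0.0, 161.5]
force: [1.3, 0.1, 2.8]
opening: 0.0283
gripper_force: 1.9
```

play_rows([
  [0,0,-0.005,0,0,0],
  [0,0,-0.0015,0,0,0],
  [0,0,0,0,0,0],
  [0,0,0,0,0,0],
  [0,0,0,0,0,0],
])

```text
clock: 3.3
tool_pos: [0.4935, -0.142, 0.0512]
orientation: [180.0, 0.1, 161.5]
force: [0.8, 0.7, 5.2]
opening: 0.0278
gripper_force: 2.7
```

play_rows([
  [0.0047,-0.0016,0,0,0,0],
  [0.0047,-0.0016,0,0,0,0],
  [0.0047,-0.0016,0,0,0,0],
  [0.0047,-0.0016,0,0,0,0],
  [0.0047,-0.0016,0,0,0,0],
  [0,0,0,0,0,0],
])

```text
clock: 3.9
tool_pos: [0.5102, -0.1485, 0.0504]
orientation: [-179.9, -0.2, 161.4]
force: [-3.0, 0.5, 6.1]
opening: 0.0278
gripper_force: 3.3
```

```bash
cat > st.py <<'E'
from plant import *
import numpy as np
o=get_obs();t=np.radians(-18.6);R=np.array([[np.cos(t),-np.sin(t)],[np.sin(t),np.cos(t)]])
print(o["clock"],"rack",(o["tool_pos"][:2]*1000-[558.5,-191])@R,o["tool_pos"][2],"F rack",o["force"][:2]@R,o["force"][2],o["moment"])
E
python3 st.py
```

```text
3.9 rack [-59.3686954   24.82728474] 0.05041369904462346 F rack [-3.00273734 -0.45932582] 6.141247844859885 [ 0.33617639  0.96575922 -0.00265056]
```

play_rows([
  [0.0047,-0.0016,0.0005,0,0,0],
  [0.0047,-0.0016,0.0005,0,0,0],
  [0.0047,-0.0016,0,0,0,0],
  [0.0047,-0.0016,0,0,0,0],
  [0.0047,-0.0016,0,0,0,0],
  [0,0,0,0,0,0],
])

```text
clock: 4.5
tool_pos: [0.5284, -0.1548, 0.0508]
orientation: [-179.9, -0.2, 161.4]
force: [-4.8, 1.3, 3.5]
opening: 0.028
gripper_force: 3.8
```

```bash
python3 st.py
```

```text
4.5 rack [-40.03732988  24.71703104] 0.05077186673465571 F rack [-4.96621856 -0.35124906] 3.5347278780480154 [ 0.6846899   1.56006205 -0.01928695]
```

play_rows([
  [0.0036,-0.0012,0,0,0,0],
  [0.0024,-0.0008,0,0,0,0],
  [0,0,0,0,0,0],
  [0,0,0,0,0,0],
])

```text
clock: 4.9
tool_pos: [0.533, -0.1564, 0.0508]
orientation: [-179.9, -0.2, 161.4]
force: [-6.0, 1.2, 3.8]
opening: 0.0282
gripper_force: 4.7
```

```bash
python3 st.py
```

```text
4.9 rack [-35.20499052  24.68764673] 0.0508294849771693 F rack [-6.04761658 -0.76066144] 3.830410461706908 [ 0.74841489  1.71958041 -0.05144028]
```

Near home; nudge on until the force rises at the end stop.

play_rows([
  [0.0018,-0.0006,0,0,0,0],
  [0.0012,-0.0004,0,0,0,0],
  [0,0,0,0,0,0],
  [0,0,0,0,0,0],
])

```text
clock: 5.3
tool_pos: [0.5331, -0.1565, 0.0508]
orientation: [-179.9, -0.5, 161.4]
force: [-12.4, 8.8, 11.8]
opening: 0.0282
gripper_force: 9.6
```

```bash
python3 st.py
```

```text
5.3 rack [-35.039238    24.60529927] 0.050777985482430406 F rack [-14.50328217   4.37162187] 11.793622315348394 [ 2.92835391  4.41849579 -0.30249427]
```

Run:
```python
from plant import *
from h import *
p,d=snapshot("scene");cv2.imwrite("pics/s2.png",cv2.resize(p[170:290,220:380],None,fx=5,fy=5,interpolation=3))
```

```text
(no output)
```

View pics/s2.png

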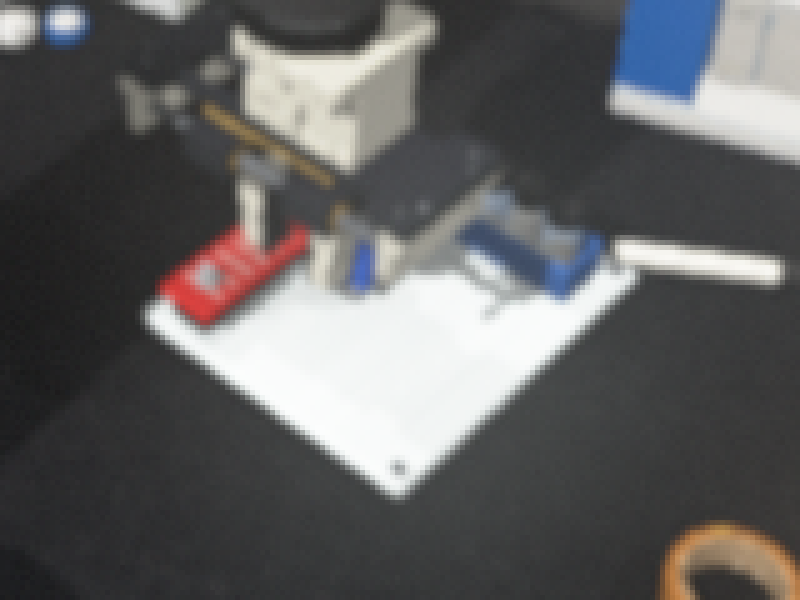

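The finger sits behind the tab (about (350,260)) and the catch is pressed with the finger at (252,225). The force rose at the expected end position, so the bolt is home. Next I ease off the push slightly and lift straight up.

play_rows([
  [-0.0018,0.0006,0,0,0,0],
  [0,0,0.003,0,0,0],
  [0,0,0.006,0,0,0],
  [0,0,0.01,0,0,0],
  [-0.009,0.003,0.015,0,0,0],
  [-0.009,0.003,0.03,0,0,0],
  [-0.01,0.003,0.05,0,0,0],
  [-0.02,0,0.05,0,0,0],
  [-0.03,0,0.03,0,0,0],
  [0,0,0,0,0,0],
])

```text
clock: 6.35
tool_pos: [0.4739, -0.1497, 0.2117]
orientation: [179.8, 0.5, 161.5]
force: [0.3, 0.2, -0.7]
opening: 0.0283
gripper_force: 0.0
```

```bash
python3 look.py w3
python3 - <<'E'
from plant import *
from h import *
t=np.radians(-18.6);R=np.array([[np.cos(t),-np.sin(t)],[np.sin(t),np.cos(t)]])
c=camera_model("scene");T=c["world_to_cam"]
p,d=snapshot("scene");cv2.imwrite("pics/s3.png",cv2.resize(p[170:290,220:380],None,fx=5,fy=5,interpolation=3))
m=red(p)
for z in(.044,.030):print("red",z,rect(c,m,z))
p,d=snapshot("top");cv2.imwrite("pics/t3.png",cv2.resize(p[130:250,230:390],None,fx=5,fy=5,interpolation=3))
E
```

```text
6.35 [ 0.47393648 -0.14973232  0.21168867] [179.84249915   0.46410522 161.4783464 ] 0.028302232888500204 [ 0.26590637  0.16683282 -0.7068868 ]
red [ 523.14068604 -128.63156128] (34.446136474609375, 95.23096466064453) -18.904839 org [ 541.64690185 -185.70624757]
blue [244.13436693 234.8630491 ] [231 226  25  18 387] [-37.9333435  -15.11265942] [-15.6590347   13.74018058]
red 0.044 (array([ 532.95996094, -134.58599854]), (38.13839340209961, 129.48519897460938), np.float32(-17.783188))
red 0.03 (array([ 546.71008301, -128.97259521]), (38.88303756713867, 132.01341247558594), np.float32(-17.783203))
```

View pics/w3.png

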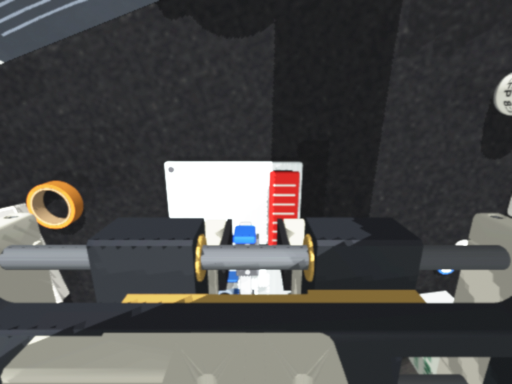

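View pics/s3.png

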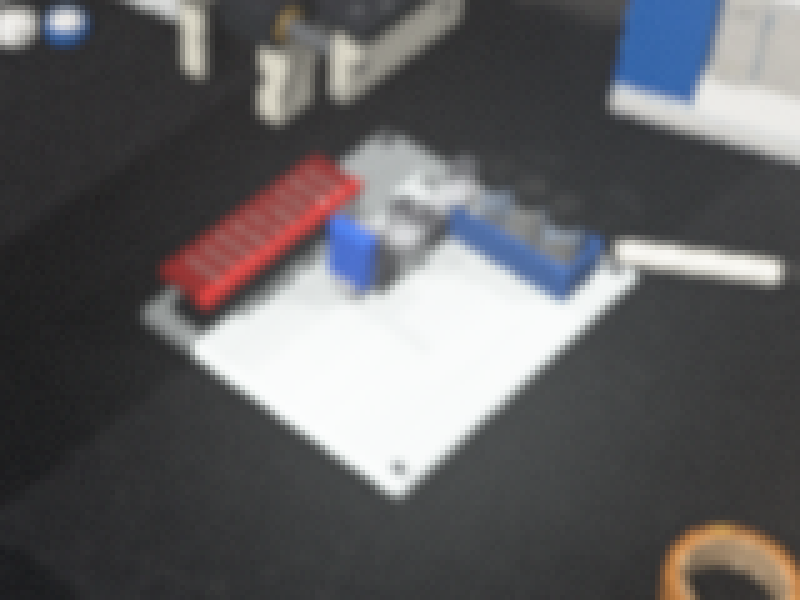

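The catch is back up, with the same fit as at the start. The tab's top front edge moved from rack x -51.2 to -15.7, about 36 mm, so the bolt is home. The vials stand undisturbed and the gripper is clear.

```bash
python3 -c "
from plant import *
print(close_job())"
```

```text
the job is handed in; nothing more can be done
None
```

The bolt is pushed home, about 36 mm by camera, and the red catch has sprung back up to lock it; the vials look undisturbed, the arm is clear, and the job was handed in at about 6.5 s.

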